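# Knock home the proud locating pin of a board-test nest

### The job

One of the four corner locating pins of the black circuit-board test nest stands proud. Pick up the mallet by its handle and knock that pin fully home with a brisk, square, centred blow or two (not a slow push), without striking the nest or its circuit board with the mallet. Then stand the mallet back on the bench on its head, clear of the nest.

Things in the scene. Friction and masses are not known exactly. Their poses are not given: they have to be found in the camera images.
- mallet: Mallet standing on its head: upright cylinder 70 mm tall, 43 across, pale nylon faces 48 across; level wood handle. Origin: centre of lower face; z up. Handle runs along -x to 154 from the head's axis, 22 wide (y), 26 high, centre line 35 above the origin. 0.32-0.48 kg, balance point about 10 from the axis. Grip the handle 50-60 from the axis, hard (50 N up), or the blow turns it.
- nest: Black fixed test nest, 220 mm (x) by 180 (y), top plate 50 above the bench. Origin: centre of underside. Green circuit board 116 by 110 in the middle, parts up to 9 above the plate; slim brass posts 16 tall at (0, +-70). Steel pins with flat round heads 22 across, 6 thick, at the corners (+-85, +-65): three are home, heads resting on the plate; one, in any corner, stands proud.
- pin_top (a point): Centre of the flat round top (22 mm across) of the proud pin: 78 to 84 mm above the bench at the start, 56 mm when home, the head then resting on the nest's top plate. The pin moves straight down.
- pin (a joint): How far the proud pin has been driven, in m: 0 is 28 mm above home, 0.028 is home; it starts at 0 to 0.006. The pin is sprung and tight: it resists with 9 to 13 N, plus 1 N per 0.1 m/s, and stays where it is driven. A brisk blow moves it at more than 0.05 m/s.

How it is judged:
By the outcome, as a careful person would: the job done as asked, in the order asked, and still so for the second after the job is handed in, with the robot touching nothing.
It also fails if it takes over 45 s, if anything falls off the work surface, if the arm or the gripper's body presses on something with over 40 N, if the wrist force passes 120 N, or if a joint passes its speed limit or range.

### The arm

A 6-joint arm with a two-finger parallel gripper is mounted at the origin on the work surface. World frame = base frame: x ahead of the robot, y to its left, z up, the work surface at z = 0. Lengths are in m, angles in degrees, forces in N, time in s.
With the tool pointing down it reaches from about 0.25 to 0.725 m from the base axis. Payload 9.7 kg.
Tool frame: the origin (TCP) lies on the mounting face of the last link; the fingertips stand 173 mm ahead of it and the grasp point (between the pads) lies 155 mm ahead of it; z points along the fingers, y is the line along which they close (so a half turn about z gives the same grasp; the last joint's range is limited). The gripper opens to 85 mm and grips with 20 to 120 N. Pads are 22 mm wide; open, the fingers measure 114 mm over their backs; the gripper's body (76 mm by 85 mm) begins 54 mm behind the grasp point. The pads swing forward as they close: fully open they stand 13 mm farther back than shut.
Start: joints at [75.344, 4.979, 10.078, 95.1, 0, 90], TCP at [0.139, 0.532, 0.405] pointing down, gripper open.
Joint ranges: [-179.16, 179.16], [-48.56, 103.87], [-65.8, 70.77], [-126.05, 130.52], [-82.76, 87.17], [-180, 180]. Speed limits (degrees/s): [127.2, 127.2, 147.25, 180, 180, 180].

### API

Orientations are given as [roll, pitch, yaw] about the fixed x, y, z axes, in that order (R = Rz(yaw) Ry(pitch) Rx(roll)).
In Python, from workcell import bot, camera, camera_model, outline_of, pinpoint gives the robot as it stands.
- The arm moves only by the tool move_arm, never from a script. Its arguments are lists of equal length, an entry for each row: "jaw": the closure, from 0 (fully open) to 1 (shut); "delta_pos": the shift along the world's x, y, z in m, a list of three; "yaw": the turn about the world's z in rad. In form: {"jaw": [jaw, ...], "delta_pos": [[dx, dy, dz], ...], "yaw": [yaw, ...]}. A call has 1 to 10 rows; each row shifts and turns the commanded pose from where the row before left it; what a row does not reach is not made up. A row lasts 1/12 s, in which the tool goes at most 41.7 mm and 7.16 degrees, less where a joint would pass 70% of its speed; a pose out of reach is approached as far as the arm can. A call with a gripper value outside its range is refused whole. The fingers move at their own pace and stop on an object; "force" is the grip in N (left out, the last holds). Time passes only in rows, so rows that do not move let the fingers close. It gives the time, the measured TCP pose, the force, the opening and the grip force at its end, in the units of the state.
- bot.get_obs(): the state, without advancing time (a new reading comes with each control period).
- camera(name): name is "scene" or "top"; returns the picture (400x640x3 uint8, red, green, blue); there is no depth.
- camera_model(name): a dict with "fx", "fy", "cx", "cy" (pixels), "R" (3x3) and "t" (3): a world point X has camera coordinates R X + t. Camera axes: x right, y down, z forward; pixel columns grow to the right and rows downward; lengths in m; the calibration is good to about 2 mm. A picture is of the moment at which its call begins. camera_model takes no time and is no camera call.
- bot.job_done(): hands the job in; it is judged then, once.
Trained networks look in the newest picture that a camera, given by its name, has taken for a name from the list of things; names that differ only in an ending like _2 or _b are one class to them, and where a whole thing is asked for, a point or a joint stands for the part that bears it (a point fixed in the world has none). Each returns a list of dicts, best first, with "confidence" (0 to 1); they miss things now and then, are a little off and sometimes report something else, mostly with a low value. They report only what shows in the picture. A call takes as long as a camera call.
- outline_of(camera, thing): "mask" (400x640 bool, what is visible of it) and "xy" ([column, row] in pixels, amid what is visible of it).
- pinpoint(camera, thing): "xy" ([column, row] in pixels: a listed point, or the origin of a listed thing).
The state is a dict: "time": time; "q": joint angles; "qd": joint speeds; "joint_efforts": joint torques, N m; "ee_pos": TCP position; "tcp_rot": TCP orientation; "wrist_force": force on the tool from outside, world axes, zero at the start; "torque": the same for the moment, N m; "opening": finger opening in m; "grasp_force": force on a finger pad.
Only numpy, scipy, OpenCV 4.12 (cv2) and the standard library are available. Lean on these libraries where they do the work, as an engineer would, in place of code of your own. Each camera call takes 0.05 s, during which the arm holds its last target. There are 200 camera calls.

## Working session

There is one attempt and no reset: what is moved stays moved. The work goes in short steps, Python scripts to look and compute and a tool call to move; the robot and the scene stay as the last step left them, time stands still between calls to the robot, and variables do not carry over. Pictures are saved under pics/ and viewed, at most 10 in all, crops included, and the job is handed in when it is done.

Besides the shell and the picture viewer there is one more tool, called after "Request:" in YAML: its name, and indented under it one key for each argument. move_arm: Moves the arm, as the interface text tells. Its arguments: {"type":"object","properties":{"jaw":{"type":"array"},"delta_pos":{"type":"array"},"yaw":{"type":"array"},"force":{"type":"number"}},"required":["jaw","delta_pos","yaw"]}

```bash
mkdir -p pics; ls
cat > h.py <<'E'
import numpy as np, cv2
from workcell import bot, camera, camera_model, outline_of, pinpoint
def ray(cam,xy):
    m=camera_model(cam);R=np.array(m["R"]);t=np.array(m["t"])
    d=R.T@np.array([(xy[0]-m["cx"])/m["fx"],(xy[1]-m["cy"])/m["fy"],1]);return -R.T@t,d
def at(cam,xy,z):
    o,d=ray(cam,xy);return (o+d*(z-o[2])/d[2])
def proj(cam,X):
    m=camera_model(cam);c=np.array(m["R"])@np.array(X)+np.array(m["t"])
    return np.array([m["fx"]*c[0]/c[2]+m["cx"],m["fy"]*c[1]/c[2]+m["cy"]])
def tri(a,b):
    (o1,d1),(o2,d2)=ray("scene",a),ray("top",b)
    s=np.linalg.lstsq(np.c_[d1,-d2],o2-o1,rcond=None)[0]
    p,q=o1+s[0]*d1,o2+s[1]*d2;return (p+q)/2,np.linalg.norm(p-q)
E
python3 - <<'E'
from h import *
np.set_printoptions(precision=4,suppress=True)
P={}
ims=[camera(c) for c in("scene","top")]
cv2.imwrite("pics/a.png",cv2.resize(ims[0],(800,500))[:,:,::-1]);cv2.imwrite("pics/b.png",cv2.resize(ims[1],(800,500))[:,:,::-1])
for c in("scene","top"):
    o,_=ray(c,(320,200));print(c,o)
    for th in("mallet","nest","pin_top"):
        for r in pinpoint(c,th)[:2]:
            print(c,th,r["confidence"],r["xy"],at(c,r["xy"],0.08 if th=="pin_top" else 0)); P.setdefault((c,th),r["xy"])
for th in("mallet","nest","pin_top"):
    if ("scene",th) in P and ("top",th) in P: print(th,tri(P["scene",th],P["top",th]))
r=outline_of("top","mallet")[0];ys,xs=np.nonzero(r["mask"]);print(r["confidence"],cv2.minAreaRect(np.c_[xs,ys].astype(np.float32)))
E
```

```text
pics
scene [1.0166 0.2688 0.8239]
scene mallet 0.62 [238.8, 190.0] [ 0.599  -0.2503  0.    ]
scene nest 0.81 [394.3, 260.3] [0.5584 0.1064 0.    ]
scene pin_top 0.46 [415.7, 289.2] [0.6302 0.1789 0.08  ]
top [ 0.4611 -0.0411  0.8012]
top mallet 0.68 [423.3, 199.1] [ 0.597  -0.2565  0.    ]
top nest 0.61 [251.9, 213.7] [0.5657 0.1014 0.    ]
top pin_top 0.43 [203.1, 169.6] [0.6398 0.1827 0.08  ]
mallet (array([ 0.5968, -0.256 , -0.0056]), np.float64(0.004374278543799407))
nest (array([0.5633, 0.104 , 0.005 ]), np.float64(0.007845326176092073))
pin_top (array([0.6366, 0.1797, 0.0916]), np.float64(0.0014494503085054))
0.78 ((439.00006103515625, 225.5), (91.23155975341797, 31.752164840698242), 63.43495178222656)
```

View pics/a.png

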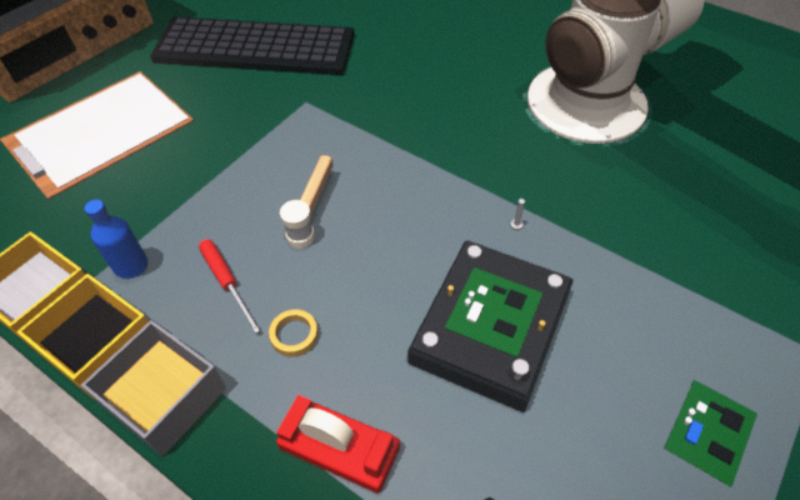

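View pics/b.png

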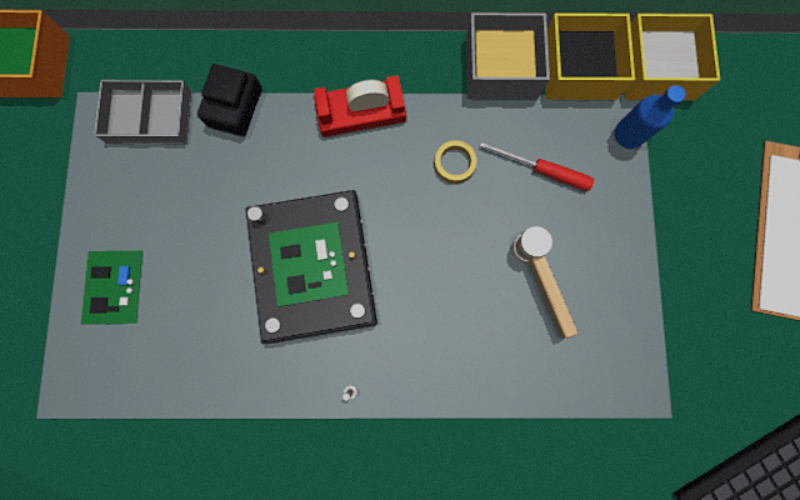

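Proud pin: the nest's far-left corner, scene (520,367) and top (255,214) in the 800-wide pictures. The mallet stands with its face at top (536,243), handle running to (570,333). Next I refine by centroids of the pale blobs.

Run:
```python
from h import *
np.set_printoptions(precision=4,suppress=True)
def blob(im,xy,r=14,th=150):
    x,y=[int(round(v)) for v in xy];p=im[y-r:y+r+1,x-r:x+r+1].astype(int).min(2)
    n,l,s,c=cv2.connectedComponentsWithStats((p>th).astype(np.uint8))
    k=1+np.argmin([np.hypot(*(c[i]-r))-0.05*s[i,4] for i in range(1,n)])
    return c[k]+[x-r,y-r],s[k]
im={c:camera(c) for c in("scene","top")}
S=.8
pins={"LF":((520,367),(255,214)),"RF":((430,339),(341,204)),"RN":((474,251),(357,310)),"LN":((555,281),(272,325))}
for k,(a,b) in pins.items():
    A,sa=blob(im["scene"],np.array(a)*S,11);B,sb=blob(im["top"],np.array(b)*S,11)
    print(k,A,sa[2:],B,sb[2:],*tri(A,B),"z56:",at("scene",A,.056)[:2],at("top",B,.056)[:2])
A,sa=blob(im["scene"],np.array((295,211))*S,18);B,sb=blob(im["top"],np.array((537,242))*S,18)
print("face",A,sa,B,sb,*tri(A,B),at("scene",A,.07),at("top",B,.07))
for c in im:
    h=cv2.cvtColor(im[c],cv2.COLOR_RGB2HSV)
    m=outline_of(c,"mallet")[0]["mask"]; m=m&(h[...,1]>80)
    ys,xs=np.nonzero(m);P=np.array([at(c,(x,y),.045)[:2] for x,y in zip(xs,ys)])
    vx,vy,x0,y0=cv2.fitLine(P.astype(np.float32),cv2.DIST_HUBER,0,.001,.001).ravel()
    print(c,"handle",len(xs),np.degrees(np.arctan2(vy,vx)),x0,y0,P.min(0),P.max(0))
```

```text
LF [416.2195 292.9268] [ 13  13 123] [203.1319 170.4615] [11 10 91] [0.6372 0.1825 0.0822] 0.0015303971901145655 z56: [0.6234 0.1801] [0.644 0.19 ]
RF [343.7547 270.8491] [ 12  11 106] [272.6786 162.7262] [11 10 84] [0.6594 0.0545 0.0565] 0.001929683805127712 z56: [0.6587 0.0552] [0.66   0.0537]
RN [379.1392 200.443 ] [11 10 79] [285.6078 248.1275] [ 12  11 102] [0.4921 0.0259 0.057 ] 0.0015236697216374085 z56: [0.4911 0.0262] [0.4925 0.0253]
LN [443.7558 224.0233] [11  9 86] [217.6078 259.9902] [ 12  11 102] [0.4699 0.1539 0.0564] 0.0015271218045969262 z56: [0.4691 0.1545] [0.4702 0.1533]
face [236.8374 166.3846] [  5   0  29  28 455] [429.1324 192.6408] [  5   5  25  24 476] [ 0.5955 -0.2459  0.0772] 0.0033297077497324327 [ 0.591  -0.2491  0.07  ] [ 0.5977 -0.2495  0.07  ]
scene handle 457 23.317621 0.509511 -0.27770472 [ 0.4517 -0.3095] [ 0.5658 -0.2426]
top handle 821 21.74368 0.5125038 -0.2778774 [ 0.4533 -0.3096] [ 0.5796 -0.2448]
```

Run:
```python
from h import *
o=bot.get_obs();print({k:np.round(o[k],4) for k in("time","q","ee_pos","tcp_rot","opening","wrist_force")})
from scipy.spatial.transform import Rotation as R
print(R.from_euler('xyz',o["tcp_rot"],degrees=True).as_matrix().round(3))
```

```text
{'time': np.float64(0.65), 'q': array([ 7.53425e+01,  4.97620e+00,  1.00776e+01,  9.51007e+01,
       -3.00000e-04,  8.99991e+01]), 'ee_pos': array([0.1392, 0.5321, 0.4047]), 'tcp_rot': array([1.799993e+02, 3.000000e-04, 1.653434e+02]), 'opening': np.float64(0.0848), 'wrist_force': array([-0.3506, -0.0561, -0.1393])}
[[-0.967  0.253  0.   ]
 [ 0.253  0.967  0.   ]
 [-0.     0.    -1.   ]]
```

Request:
move_arm:
  jaw: [0, 0, 0, 0, 0, 0, 0, 0, 0, 0]
  delta_pos:
    - [0.017, -0.033, 0]
    - [0.017, -0.033, 0]
    - [0.017, -0.033, 0]
    - [0.017, -0.033, 0]
    - [0.017, -0.033, 0]
    - [0.017, -0.033, 0]
    - [0.017, -0.033, 0]
    - [0.017, -0.033, 0]
    - [0.017, -0.033, 0]
    - [0.017, -0.033, 0]
  yaw: [0.027, 0.027, 0.027, 0.027, 0.027, 0.027, 0.027, 0.027, 0.027, 0.027]

```text
time: 1.48
ee_pos: [0.3093, 0.2004, 0.405]
tcp_rot: [180.0, 0.0, -179.1]
wrist_force: [1.5, 1.0, -0.7]
opening: 0.0853
grasp_force: 0.0
```

```bash
python3 -c "
from h import *
o=bot.get_obs();print(o['q'],o['ee_pos'],o['tcp_rot'])"
```

```text
[ 3.29370149e+01 -1.96171283e+01 -1.19336852e+01  9.76247897e+01
  3.97798485e-05  3.20190218e+01] [0.30930075 0.20037929 0.40495568] [ 1.79968868e+02  4.97094801e-02 -1.79082020e+02]
```

Request:
move_arm:
  jaw: [0, 0, 0, 0, 0, 0, 0, 0, 0, 0]
  delta_pos:
    - [0.017, -0.034, 0]
    - [0.017, -0.034, 0]
    - [0.017, -0.034, 0]
    - [0.017, -0.034, 0]
    - [0.017, -0.034, 0]
    - [0.017, -0.034, 0]
    - [0.017, -0.034, 0]
    - [0.017, -0.034, 0]
    - [0.017, -0.034, 0]
    - [0.017, -0.034, 0]
  yaw: [0.027, 0.027, 0.027, 0.027, 0.027, 0.027, 0.027, 0.027, 0.027, 0.027]

```text
time: 2.32
ee_pos: [0.4795, -0.14, 0.4048]
tcp_rot: [-180.0, 0.0, -163.7]
wrist_force: [0.7, 1.0, 0.9]
opening: 0.0859
grasp_force: 0.0
```

Request:
move_arm:
  jaw: [0, 0, 0, 0, 0, 0, 0, 0]
  delta_pos:
    - [0.017, -0.034, 0]
    - [0.017, -0.034, 0]
    - [0.017, -0.034, 0]
    - [0.015, -0.028, -0.01]
    - [0, 0, -0.035]
    - [0, 0, -0.035]
    - [0, 0, -0.03]
    - [0, 0, 0]
  yaw: [0.027, 0.027, 0.027, 0.027, 0, 0, 0, 0]

```text
time: 2.98
ee_pos: [0.544, -0.2676, 0.2876]
tcp_rot: [179.6, -0.4, -157.6]
wrist_force: [-0.1, -0.1, -1.3]
opening: 0.0856
grasp_force: 0.0
```

Run:
```python
from h import *
o=bot.get_obs();print(o['q'],o['ee_pos'],o['tcp_rot'])
a=camera("scene");b=camera("top")
x=a[90:270,170:390];y=b[100:320,330:550]
cv2.imwrite("pics/c.png",np.hstack([cv2.resize(x,(400,327)),cv2.resize(y,(327,327))])[:,:,::-1])
for c in("scene","top"):
    g=[proj(c,[.596,-.249,.07])-( [170,90] if c=="scene" else [330,100])]; print(c,g)
```

```text
[-2.61957204e+01  1.22913131e+01  5.34069370e+00  8.36210118e+01
  9.85985206e-04 -4.86410411e+01] [ 0.54396995 -0.26761379  0.28763585] [ 179.57028476   -0.37697567 -157.55327063]
scene [array([65.22801999, 77.96493041])]
top [array([98.91309585, 93.50792177])]
```

View pics/c.png

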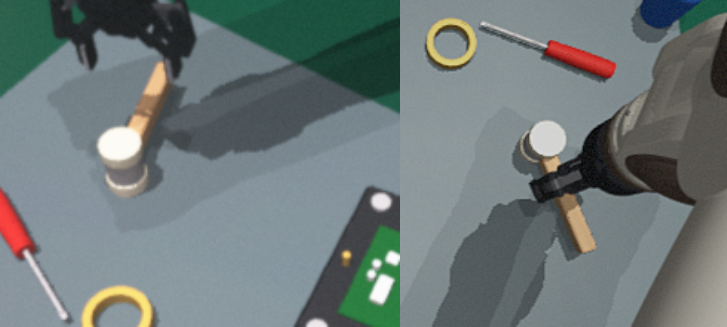

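Fingers straddle the handle (top crop: gripper at (560,185), head (547,138)). Descending.

Request:
move_arm:
  jaw: [0, 0, 0, 0, 0, 0, 0]
  delta_pos:
    - [0.001, -0.001, -0.02]
    - [0.001, -0.001, -0.025]
    - [0, 0, -0.025]
    - [0, 0, -0.02]
    - [0, 0, -0.01]
    - [0, 0, 0]
    - [0, 0, 0]
  yaw: [0, 0, 0, 0, 0, 0, 0]

```text
time: 3.67
ee_pos: [0.5477, -0.2701, 0.1969]
tcp_rot: [-179.9, 0.1, -157.5]
wrist_force: [0.5, 0.5, 0.9]
opening: 0.0854
grasp_force: 0.0
```

Request:
move_arm:
  jaw: [0, 0.3, 0.6, 1, 1, 1, 1, 1, 1, 1]
  delta_pos:
    - [-0.001, 0, -0.005]
    - [0, 0, 0]
    - [0, 0, 0]
    - [0, 0, 0]
    - [0, 0, 0]
    - [0, 0, 0]
    - [0, 0, 0]
    - [0, 0, 0]
    - [0, 0, 0]
    - [0, 0, 0]
  yaw: [0, 0, 0, 0, 0, 0, 0, 0, 0, 0]
  force: 100

```text
time: 4.5
ee_pos: [0.5462, -0.27, 0.1901]
tcp_rot: [-180.0, 0.0, -157.5]
wrist_force: [-2.2, 0.2, 5.9]
opening: 0.0208
grasp_force: 97.6
```

Request:
move_arm:
  jaw: [1, 1, 1, 1]
  delta_pos:
    - [0, 0, 0]
    - [0, 0, 0]
    - [0, 0, 0]
    - [0, 0, 0]
  yaw: [0, 0, 0, 0]

```text
time: 4.83
ee_pos: [0.5462, -0.27, 0.1901]
tcp_rot: [-180.0, 0.0, -157.5]
wrist_force: [-1.3, 0.1, 6.0]
opening: 0.0208
grasp_force: 97.6
```

Request:
move_arm:
  jaw: [1, 1, 1, 1, 1, 1, 1, 1]
  delta_pos:
    - [0, 0, 0.01]
    - [0, 0, 0.02]
    - [0, 0, 0.025]
    - [0, 0, 0.025]
    - [0, 0, 0.025]
    - [0, 0, 0.02]
    - [0, 0, 0.015]
    - [0, 0, 0]
  yaw: [0, 0, 0, 0, 0, 0, 0, 0]

```text
time: 5.5
ee_pos: [0.5464, -0.27, 0.3331]
tcp_rot: [-179.8, 0.1, -157.5]
wrist_force: [-0.3, 0.1, -2.9]
opening: 0.0209
grasp_force: 98.3
```

Request:
move_arm:
  jaw: [1, 1, 1, 1, 1, 1, 1, 1, 1, 1]
  delta_pos:
    - [0, 0.015, 0]
    - [0.004, 0.03, 0]
    - [0.004, 0.035, 0]
    - [0.004, 0.035, 0]
    - [0.004, 0.035, 0]
    - [0.004, 0.035, 0]
    - [0.004, 0.035, 0]
    - [0.004, 0.035, 0]
    - [0.004, 0.035, 0]
    - [0.004, 0.035, 0]
  yaw: [0, 0, 0, 0, 0, 0, 0, 0, 0, 0]

```text
time: 6.33
ee_pos: [0.5814, 0.0573, 0.3278]
tcp_rot: [179.9, -0.2, -157.5]
wrist_force: [0.6, 0.5, -3.7]
opening: 0.0207
grasp_force: 98.3
```

Request:
move_arm:
  jaw: [1, 1, 1, 1, 1, 1, 1]
  delta_pos:
    - [0.004, 0.035, 0]
    - [0.001, 0.03, 0]
    - [0, 0.026, 0]
    - [0, 0.015, 0]
    - [0, 0, 0]
    - [0, 0, 0]
    - [0, 0, 0]
  yaw: [0, 0, 0, 0, 0, 0, 0]

```text
time: 6.92
ee_pos: [0.587, 0.1606, 0.3289]
tcp_rot: [-180.0, -0.1, -157.5]
wrist_force: [0.2, -0.7, -4.5]
opening: 0.0208
grasp_force: 98.4
```

Run:
```python
from h import *
np.set_printoptions(precision=4,suppress=True)
o=bot.get_obs();print(o['q'],o['ee_pos'],o['tcp_rot'],o['torque'])
a=camera("scene");b=camera("top")
u,v=np.round(proj("scene",[.637,.182,.14])).astype(int);s,t=np.round(proj("top",[.637,.182,.2])).astype(int)
print(u,v,s,t)
x=a[v-60:v+60,u-60:u+60];y=b[max(t-60,0):t+60,s-60:s+60]
cv2.imwrite("pics/d.png",np.hstack([cv2.resize(x,(400,400)),cv2.resize(y,(400,400))])[:,:,::-1])
P={}
for c in("scene","top"):
    for r in pinpoint(c,"mallet")[:1]: P[c]=r["xy"];print(c,r,at(c,r["xy"],.14))
    for r in outline_of(c,"mallet")[:1]:
        im=a if c=="scene" else b
        m=r["mask"]&(im.min(2)>140);n,l,st,ce=cv2.connectedComponentsWithStats(m.astype(np.uint8))
        for i in range(1,n):
            if st[i,4]>40: print(c,st[i],ce[i],"z.21",at(c,ce[i],.21))
if len(P)==2: print(tri(P["scene"],P["top"]))
```

```text
[15.302  12.2347  9.8211 87.6684 -0.0205 -7.1538] [0.587  0.1606 0.3289] [-179.9899   -0.0839 -157.5442] [-0.125   0.1628 -0.0385]
421 276 181 153
scene {'xy': [417.2, 278.4], 'confidence': 0.94} [0.6438 0.1792 0.14  ]
scene [412 237  33  33 795] [427.7057 254.3094] z.21 [0.6393 0.1823 0.21  ]
scene [407 264  30  23 127] [418.6693 279.7244] z.21 [0.6826 0.1911 0.21  ]
top {'xy': [194.6, 161.8], 'confidence': 0.78} [0.6389 0.1797 0.14  ]
top [182 138  14  15  99] [189.3333 143.8788] z.21 [0.6493 0.1663 0.21  ]
(array([0.6407, 0.1798, 0.1357]), np.float64(0.002744418227208711))
```

View pics/d.png

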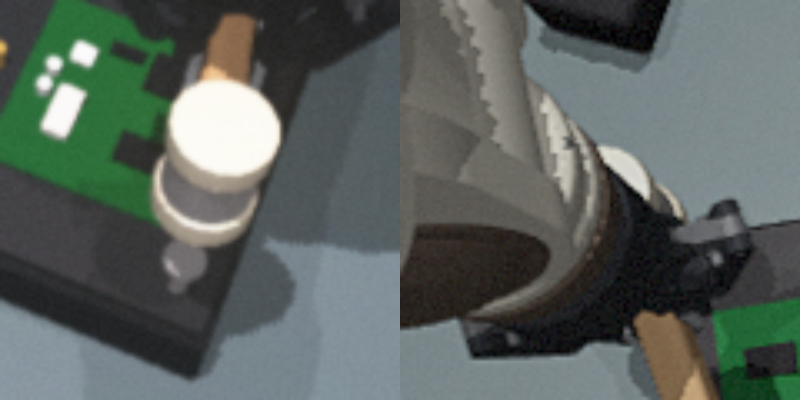

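The head sits over the pin (scene crop: face (225,128), pin (184,262) below it), within about 1-2 mm. I'll centre it, lower it, then strike.

Request:
move_arm:
  jaw: [1, 1, 1, 1, 1, 1]
  delta_pos:
    - [-0.001, 0.001, -0.01]
    - [0, 0, -0.01]
    - [0, 0, -0.008]
    - [0, 0, 0]
    - [0, 0, 0]
    - [0, 0, 0]
  yaw: [0, 0, 0, 0, 0, 0]
  force: 115

```text
time: 7.72
ee_pos: [0.5862, 0.1621, 0.3017]
tcp_rot: [180.0, -0.0, -157.5]
wrist_force: [-0.4, 0.6, -3.3]
opening: 0.0202
grasp_force: 113.1
```

Run:
```python
from h import *
o=bot.get_obs();print(o['ee_pos'],o['tcp_rot'])
a=camera("scene")
z=o['ee_pos'][2]-.1901
for p in([.637,.182,z+.07],[.637,.182,z],[.6365,.183,.082]):print(proj("scene",p))
for e in (0,):
    th=np.linspace(0,2*np.pi,100)
    for zz,r in((z+.07,.024),(z,.024),(.082,.011)):
        q=np.array([proj("scene",[.637+r*np.cos(t),.182+r*np.sin(t),zz]) for t in th])
        cv2.polylines(b:=a if False else a,[np.round(q*16).astype(np.int32)],True,(255,0,0),1,cv2.LINE_AA,4)
cv2.imwrite("pics/e.png",cv2.resize(a[210:330,360:480],(600,600),interpolation=cv2.INTER_NEAREST)[:,:,::-1])
```

```text
[0.5861613  0.16211476 0.30169498] [ 1.79999975e+02 -4.25632426e-03 -1.57527731e+02]
[425.14446901 262.84676983]
[418.17032626 284.46735275]
[416.19414733 292.7970543 ]
```

View pics/e.png

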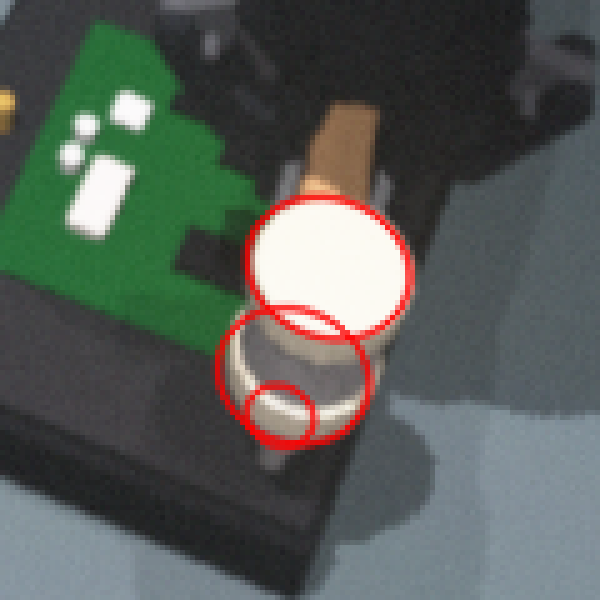

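Overlay matches: face and pin are concentric within ~2 mm. Striking.

Request:
move_arm:
  jaw: [1, 1, 1, 1, 1]
  delta_pos:
    - [0, 0, -0.012]
    - [0, 0, -0.021]
    - [0, 0, -0.018]
    - [0, 0, 0.004]
    - [0, 0, 0.02]
  yaw: [0, 0, 0, 0, 0]

```text
time: 8.18
ee_pos: [0.5851, 0.1618, 0.2707]
tcp_rot: [179.9, -0.4, -157.5]
wrist_force: [0.1, -0.4, -4.0]
opening: 0.0206
grasp_force: 113.2
```

Request:
move_arm:
  jaw: [1, 1, 1, 1, 1]
  delta_pos:
    - [0, 0, 0.015]
    - [0, 0, 0.02]
    - [0, 0, 0.02]
    - [0, 0, 0]
    - [0, 0, 0]
  yaw: [0, 0, 0, 0, 0]

```text
time: 8.6
ee_pos: [0.5863, 0.1622, 0.3307]
tcp_rot: [-180.0, 0.1, -157.5]
wrist_force: [0.1, -0.5, -4.4]
opening: 0.0203
grasp_force: 113.5
```

```bash
cat > look.py <<'E'
from h import *
import sys
o=bot.get_obs();print(o['ee_pos'],o['tcp_rot'])
a=camera("scene");z=o['ee_pos'][2]-.1901;th=np.linspace(0,2*np.pi,100)
for p in pinpoint("scene","pin_top")[:2]:print(p)
for zz in(.082,.07,.056):print(zz,proj("scene",[.6365,.183,zz]))
b=a.copy()
for zz,r in((z+.07,.024),(z,.024),(.056,.011)):
    q=np.array([proj("scene",[.6365+r*np.cos(t),.183+r*np.sin(t),zz]) for t in th])
    cv2.polylines(b,[np.round(q*16).astype(np.int32)],True,(255,0,0),1,cv2.LINE_AA,4)
f=lambda x:cv2.resize(x[220:330,360:470],(400,400),interpolation=cv2.INTER_NEAREST)
cv2.imwrite(sys.argv[1],np.hstack([f(a),f(b)])[:,:,::-1])
E
python3 look.py pics/f.png
```

```text
[0.58633012 0.1621896  0.33074617] [-1.79985090e+02  1.24925298e-01 -1.57525289e+02]
{'xy': [412.6, 294.5], 'confidence': 0.53}
0.082 [416.19414733 292.7970543 ]
0.07 [415.1520374 296.0018601]
0.056 [413.96672531 299.6470562 ]
```

View pics/f.png

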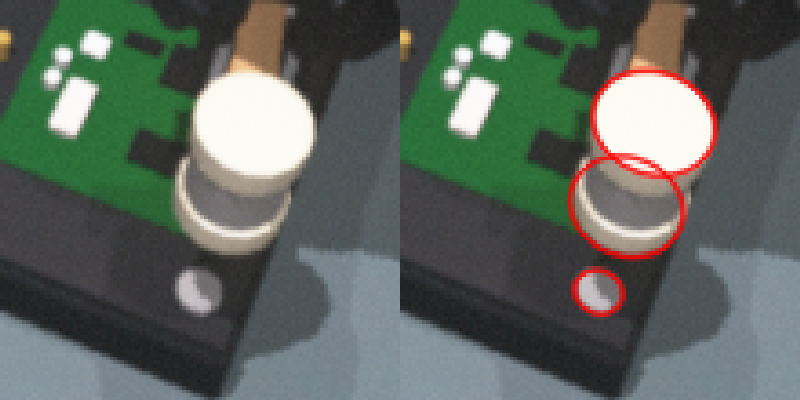

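Pin now appears flush (left crop (198,291), matching the home circle). A second light, brisk blow will make sure of it.

Request:
move_arm:
  jaw: [1, 1, 1, 1, 1, 1]
  delta_pos:
    - [0, 0, -0.015]
    - [0, 0, -0.022]
    - [0, 0, -0.018]
    - [0, 0, -0.007]
    - [0, 0, 0]
    - [0, 0, 0]
  yaw: [0, 0, 0, 0, 0, 0]

```text
time: 9.2
ee_pos: [0.586, 0.162, 0.2673]
tcp_rot: [180.0, -0.1, -157.5]
wrist_force: [0.7, 0.8, -3.6]
opening: 0.0206
grasp_force: 113.3
```

Request:
move_arm:
  jaw: [1, 1]
  delta_pos:
    - [0, 0, -0.011]
    - [0, 0, -0.013]
  yaw: [0, 0]

```text
time: 9.37
ee_pos: [0.5868, 0.1623, 0.2451]
tcp_rot: [-180.0, 0.2, -157.5]
wrist_force: [-6.1, -3.0, 19.9]
opening: 0.0204
grasp_force: 117.0
```

Request:
move_arm:
  jaw: [1, 1, 1, 1, 1, 1]
  delta_pos:
    - [0, 0, 0.016]
    - [0, 0, 0.025]
    - [0, 0, 0.025]
    - [0, 0, 0.02]
    - [0, -0.015, 0]
    - [-0.004, -0.03, 0]
  yaw: [0, 0, 0, 0, 0, 0]

```text
time: 9.87
ee_pos: [0.5827, 0.1184, 0.33]
tcp_rot: [180.0, 0.2, -157.3]
wrist_force: [-0.2, -1.3, -4.8]
opening: 0.0205
grasp_force: 113.8
```

Request:
move_arm:
  jaw: [1, 1, 1, 1, 1, 1, 1, 1, 1, 1]
  delta_pos:
    - [-0.004, -0.035, 0]
    - [-0.004, -0.035, 0]
    - [-0.004, -0.035, 0]
    - [-0.004, -0.035, 0]
    - [-0.004, -0.035, 0]
    - [-0.004, -0.035, 0]
    - [-0.004, -0.035, 0]
    - [-0.004, -0.035, 0]
    - [-0.003, -0.035, 0]
    - [-0.001, -0.035, 0]
  yaw: [0, 0, 0, 0, 0, 0, 0, 0, 0, 0]

```text
time: 10.7
ee_pos: [0.5451, -0.2351, 0.3285]
tcp_rot: [180.0, -0.0, -157.5]
wrist_force: [1.1, 0.6, -3.9]
opening: 0.0205
grasp_force: 113.8
```

Request:
move_arm:
  jaw: [1, 1, 1, 1]
  delta_pos:
    - [0, -0.025, 0]
    - [0, -0.012, 0]
    - [0, 0, 0]
    - [0, 0, 0]
  yaw: [0, 0, 0, 0]

```text
time: 11.03
ee_pos: [0.5458, -0.2703, 0.3286]
tcp_rot: [179.9, -0.0, -157.6]
wrist_force: [0.1, 0.4, -3.7]
opening: 0.0206
grasp_force: 113.8
```

```bash
python3 look.py pics/g.png
python3 - <<'E'
from h import *
np.set_printoptions(precision=4,suppress=True)
P={}
for c in("scene","top"):
    camera(c)
    for r in pinpoint(c,"pin_top")[:1]: P[c]=r["xy"];print(c,r)
def blob(im,xy,r=11,th=150):
    x,y=[int(round(v)) for v in xy];p=im[y-r:y+r+1,x-r:x+r+1].astype(int).min(2)
    n,l,s,c=cv2.connectedComponentsWithStats((p>th).astype(np.uint8))
    k=1+np.argmin([np.hypot(*(c[i]-r)) for i in range(1,n)]);return c[k]+[x-r,y-r],s[k]
A,_=blob(camera("scene"),(414,299.6));B,_=blob(camera("top"),proj("top",[.6372,.1825,.056]));print(A,B,_,*tri(A,B))
E
```

```text
[ 0.54583852 -0.27032182  0.32857294] [ 1.79933447e+02 -4.39349809e-02 -1.57597081e+02]
{'xy': [394.2, 260.5], 'confidence': 0.61}
{'xy': [413.9, 296.7], 'confidence': 0.45}
0.082 [416.19414733 292.7970543 ]
0.07 [415.1520374 296.0018601]
0.056 [413.96672531 299.6470562 ]
scene {'xy': [412.2, 293.4], 'confidence': 0.71}
top {'xy': [209.7, 172.1], 'confidence': 0.61}
[414.0579 299.6116] [207.0889 173.4222] [ 6  6 11 10 90] [0.6374 0.1824 0.057 ] 0.001860632458247744
```

View pics/g.png

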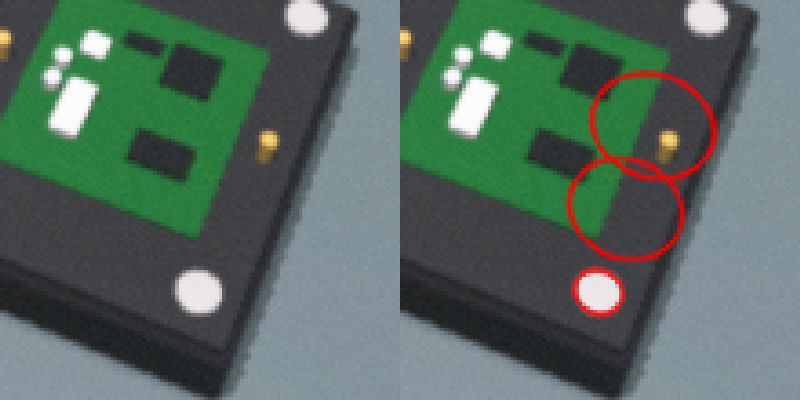

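The pin is home: triangulated z 57 mm, the same as the others, and the left crop (198,291) looks like a seated head. Now I'll stand the mallet down.

Request:
move_arm:
  jaw: [1, 1, 1, 1, 1, 1, 1, 1, 1, 1]
  delta_pos:
    - [0, 0, -0.015]
    - [0, 0, -0.025]
    - [0, 0, -0.025]
    - [0, 0, -0.025]
    - [0, 0, -0.02]
    - [0, 0, -0.012]
    - [0, 0, -0.007]
    - [0, 0, -0.004]
    - [0, 0, -0.002]
    - [0, 0, 0]
  yaw: [0, 0, 0, 0, 0, 0, 0, 0, 0, 0]

```text
time: 12.27
ee_pos: [0.5464, -0.27, 0.1955]
tcp_rot: [-180.0, 0.0, -157.5]
wrist_force: [0.3, 0.3, -3.6]
opening: 0.0205
grasp_force: 114.0
```

Request:
move_arm:
  jaw: [1, 1, 1, 1]
  delta_pos:
    - [0, 0, -0.002]
    - [0, 0, -0.002]
    - [0, 0, 0]
    - [0, 0, 0]
  yaw: [0, 0, 0, 0]

```text
time: 12.6
ee_pos: [0.5462, -0.27, 0.1909]
tcp_rot: [-180.0, 0.0, -157.5]
wrist_force: [-0.9, 0.4, -4.1]
opening: 0.0204
grasp_force: 114.0
```

Just above the bench; ease down, then release.

Request:
move_arm:
  jaw: [1, 1, 1, 1]
  delta_pos:
    - [0, 0, -0.001]
    - [0, 0, 0]
    - [0, 0, 0]
    - [0, 0, 0]
  yaw: [0, 0, 0, 0]

```text
time: 12.93
ee_pos: [0.5462, -0.2699, 0.1897]
tcp_rot: [-180.0, 0.0, -157.5]
wrist_force: [0.1, 0.3, -4.3]
opening: 0.0205
grasp_force: 114.0
```

Request:
move_arm:
  jaw: [1, 1, 1]
  delta_pos:
    - [0, 0, -0.001]
    - [0, 0, 0]
    - [0, 0, 0]
  yaw: [0, 0, 0]

```text
time: 13.18
ee_pos: [0.5462, -0.2699, 0.1894]
tcp_rot: [-180.0, 0.0, -157.5]
wrist_force: [-3.9, 1.2, 3.3]
opening: 0.0204
grasp_force: 115.1
```

Touching (wrist force changed from -4 to +3 N). Release slowly, then lift.

Request:
move_arm:
  jaw: [0.75, 0.7, 0.65, 0.6, 0.5, 0.4, 0.2, 0, 0, 0]
  delta_pos:
    - [0, 0, 0]
    - [0, 0, 0]
    - [0, 0, 0]
    - [0, 0, 0]
    - [0, 0, 0]
    - [0, 0, 0]
    - [0, 0, 0]
    - [0, 0, 0]
    - [0, 0, 0]
    - [0, 0, 0]
  yaw: [0, 0, 0, 0, 0, 0, 0, 0, 0, 0]
  force: 20

```text
time: 14.02
ee_pos: [0.5462, -0.2699, 0.1887]
tcp_rot: [-180.0, 0.0, -157.5]
wrist_force: [-0.6, 0.1, -0.5]
opening: 0.0851
grasp_force: 0.0
```

Request:
move_arm:
  jaw: [0, 0, 0, 0, 0, 0, 0, 0, 0, 0]
  delta_pos:
    - [0, 0, 0.01]
    - [0, 0, 0.02]
    - [0, 0, 0.03]
    - [0, 0, 0.03]
    - [0, 0, 0.03]
    - [0, 0, 0.03]
    - [-0.02, 0, 0.02]
    - [-0.03, 0, 0.01]
    - [-0.03, 0, 0]
    - [0, 0, 0]
  yaw: [0, 0, 0, 0, 0, 0, 0, 0, 0, 0]

```text
time: 14.85
ee_pos: [0.4626, -0.2697, 0.3712]
tcp_rot: [-179.9, 0.0, -157.6]
wrist_force: [0.3, 0.1, -0.3]
opening: 0.0853
grasp_force: 0.0
```

Run:
```python
from h import *
a=camera("scene");b=camera("top")
cv2.imwrite("pics/i.png",np.hstack([cv2.resize(a,(400,250)),cv2.resize(b,(400,250))])[:,:,::-1])
print(at("scene",pinpoint("scene","mallet")[0]["xy"],0),at("top",pinpoint("top","mallet")[0]["xy"],0))
```

```text
[ 0.60091549 -0.24691555  0.        ] [ 0.60633687 -0.2489543   0.        ]
```

View pics/i.png

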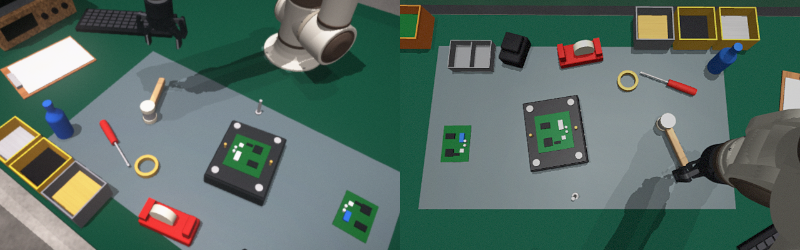

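The mallet stands upright on its head (scene (148,112), top (668,121)), clear of the nest. All four pins are flush and the gripper is clear.

```bash
python3 -c "
from workcell import bot
print(bot.job_done())"
```

```text
the job is handed in; nothing more can be done
None
```

The proud pin (the nest's far-left corner) was knocked home with two brisk blows and measures level with the other three; the mallet stands on its head back where it started, clear of the nest, and the job is handed in, with no verdict returned.

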